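Pack the table fitter's tray

TASK

Pack the table fitter's tray, the one with four pockets on top of the plywood box: put the tape measure, the cork sanding block, the square wooden block with the hole and the slim wooden stop with the slotted end each flat into the one pocket of the tray that is cut to its size. Leave the two plain wood offcuts, the light one and the dark one, lying where they are.

Things in the scene. Friction and masses are not known exactly. Their poses are not given: they have to be found in the camera images.
- tape_measure: Yellow and black tape measure lying flat on its side, 62 (x) x 73 (y) x 32 mm high, loose, 0.24 kg. Origin: centre of its underside; z up. The body reaches from y = -29 to +37 mm; the small end hook sticks out to y = -37 mm. Grip it across x.
- sanding_block: Brown cork sanding block, lying flat, 53 (x) x 97 (y) x 26 mm high, loose, 0.06 kg. Origin: centre of its underside; z up.
- drilled_block: Square light-wood block, 48 x 48 x 28 mm high, with one upright 20 mm hole through its middle, loose, 0.06 kg. Origin: centre of its underside; x and y along its sides, z up.
- slotted_stop: Slim light-wood stop block, 30 (x) x 80 (y) x 28 mm high, with a 12 mm wide slot open at one end, so that from above it looks like a two-pronged fork (prongs on the -y end, 28 mm long; solid from y = -12 to +40 mm), loose, 0.06 kg. Origin: centre of its underside; z up. Grip it across x on the solid part.
- offcut_light: Look-alike that stays where it lies: plain light-wood offcut without hole or slot, 45 (x) x 75 (y) x 28 mm high, loose. Origin: centre of its underside.
- offcut_dark: Look-alike that stays where it lies: plain dark-wood offcut without hole or slot, 38 (x) x 62 (y) x 28 mm high, loose. Origin: centre of its underside.
- pocket_tape: Fixed wooden plate, 107 x 123 x 12 mm, in the tray, with one grey-floored pocket 78 x 89 mm (the broad, nearly square one), for the tape measure. Origin: centre of its underside, 100 mm above the table; pocket centred on it, 8 mm deep, floor at z = +4 mm, plate top at +12 mm; x along the 78 mm side, y along the 89 mm side. The plates lie 2 x 2, in any order, one yaw, in a 232 x 264 mm tray on a box; its rim is 114 mm above the table.
- pocket_sanding: Fixed wooden plate, 107 x 123 x 12 mm, in the tray, with one grey-floored pocket 69 x 113 mm (the broad long one), for the sanding block. Origin: centre of its underside, 100 mm above the table; pocket centred on it, 8 mm deep, floor at z = +4 mm, plate top at +12 mm; x along the 69 mm side, y along the 113 mm side. 
- pocket_drilled: Fixed wooden plate, 107 x 123 x 12 mm, in the tray, with one grey-floored pocket 64 x 64 mm (the small square one), for the drilled block. Origin: centre of its underside, 100 mm above the table; pocket centred on it, 8 mm deep, floor at z = +4 mm, plate top at +12 mm; x along the one side, y along the other side. A fixed 220 mm high stack of boards stands to the right at the back (near corner at x = 0.59, y = -0.33 m).
- pocket_slotted: Fixed wooden plate, 107 x 123 x 12 mm, in the tray, with one grey-floored pocket 46 x 96 mm (the narrow long one), for the slotted stop, whichever end its slot points to. Origin: centre of its underside, 100 mm above the table; pocket centred on it, 8 mm deep, floor at z = +4 mm, plate top at +12 mm; x along the 46 mm side, y along the 96 mm side. 
Not all that is in view belongs to the job. What is shaped like the drilled_block but turquoise is not meant. What is shaped like the sanding_block but green is not meant.

How it is judged:
By the outcome, as a careful person would: the job done as asked, in the order asked, and still so for the second after the job is handed in, with the robot touching nothing.
It also fails if it takes over 109 s, if anything falls off the work surface, if the arm or the gripper's body presses on something with over 40 N, if the wrist force passes 120 N, or if a joint passes its speed limit or range.

ROBOT

A 7-joint arm with a two-finger parallel gripper is mounted at the origin on a cart in front of the work surface, level with it; the furniture and walls round the work are solid. World frame = base frame: x ahead of the robot, y to its left, z up, the work surface at z = 0. Lengths are in m, angles in rad, forces in N, time in s.
With the tool pointing down it reaches from about 0.375 to 0.925 m from the base axis. Payload 3.1 kg.
Tool frame: the origin (TCP) lies between the finger pads; the fingertips stand 19 mm ahead of it and the grasp point (between the pads) is the TCP; z points along the fingers, y is the line along which they close (so a half turn about z gives the same grasp; the last joint's range is limited). The gripper opens to 85 mm and grips with 20 to 120 N. Pads are 22 mm wide; open, the fingers measure 114 mm over their backs; the gripper's body (76 mm by 85 mm) begins 54 mm behind the grasp point. The pads swing forward as they close: fully open they stand 13 mm farther back than shut.
Start: joints at [-1.258, 0.383, 0.044, 1.598, -0.018, 1.161, -0.05], TCP at [0.26, 0.596, 0.25] pointing down, gripper open.
Joint ranges: [-2.61, 2.61], [-0.41, 2.15], [-1.48, 1.57], [0, 2.5], [-1.57, 4.71], [0.05, 1.97], [-2.85, 2.85]. Speed limits (rad/s): [2.79, 2.79, 3.14, 3.14, 3.14, 3.14, 3.14].

INTERFACE

Orientations are given as a unit quaternion [x, y, z, w].
In Python, from bench import move_ptp, movel, move_j, move_gripper, pause, inverse_kinematics, read_camera, camera_params, MotionError, sign_off, look_for, tip_of, read_time_s, read_qpos, read_joint_vel, read_effort, read_eef_pos, read_tcp_rot, read_ft_force, read_ft_torque, read_finger_gap, read_grasp_force gives the robot as it stands. Calls block until the motion is done:
- move_ptp(position, orientation): joint-space move of the TCP to a pose.
- movel(position, orientation=None, speed=0.15): straight line of the TCP; orientation=None keeps the orientation; speed is the mean speed in m/s.
- move_j(angles): joint-space move.
- move_gripper(opening, effort=None): finger opening in m; effort is the grip in N (None keeps the last); returns when the fingers have stopped.
- pause(seconds).
- inverse_kinematics(position, orientation): joint angles nearest the present ones, or None.
- read_camera(name): name is "scene" or "top" or "wrist"; returns the picture (420x560x3 uint8, red, green, blue); there is no depth.
- camera_params(name): a dict with "K" (3x3 intrinsics, pixels), "camera_from_world" (4x4, takes a point from world to camera coordinates). Camera axes: x right, y down, z forward; pixel columns grow to the right and rows downward; lengths in m; the calibration is good to about 2 mm. A picture is of the moment at which its call begins: read the wrist's pose just before it. camera_params takes no time and is no camera call; for the wrist camera it gives the pose at the moment of the call.
A pose or a line that the arm cannot do raises MotionError and nothing moves.
- sign_off(): hands the job in; it is judged then, once.
Trained networks look in the newest picture that a camera, given by its name, has taken for a name from the list of things; names that differ only in an ending like _2 or _b are one class to them, and where a whole thing is asked for, a point or a joint stands for the part that bears it (a point fixed in the world has none). Each returns a list of dicts, best first, with "confidence" (0 to 1); they miss things now and then, are a little off and sometimes report something else, mostly with a low value. They report only what shows in the picture. A call takes as long as a camera call. They do not tell look-alikes from the thing itself.
- look_for(camera, name): "at" ([column, row] in pixels, amid what is visible of it).
- tip_of(camera, name): "at" ([column, row] in pixels: a listed point, or the origin of a listed thing).
Readings, each from a call of its own:
- read_time_s(): time.
- read_qpos(): joint angles.
- read_joint_vel(): joint speeds.
- read_effort(): joint torques, N m.
- read_eef_pos(): TCP position.
- read_tcp_rot(): TCP orientation.
- read_ft_force(): force on the tool from outside, world axes, zero at the start.
- read_ft_torque(): the same for the moment, N m.
- read_finger_gap(): finger opening in m.
- read_grasp_force(): force on a finger pad.
Only numpy, scipy, OpenCV 4.12 (cv2) and the standard library are available. Lean on these libraries where they do the work, as an engineer would, in place of code of your own. Each camera call takes 0.05 s, during which the arm holds its last target. There are 200 camera calls.

## Working session

There is one attempt and no reset: what is moved stays moved. The work goes in short steps, each a Python script; the robot and the scene stay as the last script left them, time stands still between calls to the robot, and variables do not carry over. Pictures are saved under pics/ and viewed, at most 14 in all, crops included, and the job is handed in when it is done.

```bash
mkdir -p pics; ls; python3 - <<'E'
from bench import *
import cv2,numpy as np
for c in ["top","scene"]:
    im=read_camera(c); cv2.imwrite(f"pics/{c}0.png",im[:,:,::-1])
    p=camera_params(c); print(c,np.round(p["K"],1).tolist(),np.round(p["camera_from_world"],3).tolist())
    for n in ["tape_measure","sanding_block","drilled_block","slotted_stop","offcut_light","offcut_dark","pocket_tape","pocket_sanding","pocket_drilled","pocket_slotted"]:
        print(n,[(np.round(d["at"]).tolist(),round(d["confidence"],2)) for d in tip_of(c,n)][:4])
print(read_time_s())
E
```

```text
pics
top [[382.3, 0.0, 276.9], [0.0, 382.3, 215.1], [0.0, 0.0, 1.0]] [[-0.008, -1.0, 0.007, -0.092], [-0.995, 0.007, -0.104, 0.423], [0.104, -0.008, -0.995, 1.202], [0.0, 0.0, 0.0, 1.0]]
tape_measure [([123.0, 205.0], 0.76)]
sanding_block [([349.0, 293.0], 0.98), ([360.0, 219.0], 0.58)]
drilled_block [([423.0, 157.0], 0.85), ([388.0, 202.0], 0.54)]
slotted_stop [([164.0, 218.0], 0.77), ([256.0, 144.0], 0.17)]
offcut_light [([331.0, 200.0], 0.91), ([140.0, 170.0], 0.32)]
offcut_dark [([135.0, 174.0], 0.74)]
pocket_tape [([252.0, 180.0], 0.95)]
pocket_sanding [([216.0, 176.0], 0.86)]
pocket_drilled [([258.0, 145.0], 0.82)]
pocket_slotted [([218.0, 140.0], 0.83)]
scene [[461.9, 0.0, 288.2], [0.0, 461.9, 220.2], [0.0, 0.0, 1.0]] [[0.864, -0.503, 0.002, -0.39], [-0.318, -0.55, -0.772, 0.15], [0.389, 0.667, -0.636, 1.443], [0.0, 0.0, 0.0, 1.0]]
tape_measure [([240.0, 164.0], 0.58), ([268.0, 167.0], 0.47)]
sanding_block [([337.0, 295.0], 0.85), ([256.0, 320.0], 0.62)]
drilled_block [([438.0, 321.0], 0.73), ([336.0, 269.0], 0.69), ([375.0, 303.0], 0.62)]
slotted_stop [([248.0, 186.0], 0.68)]
offcut_light [([336.0, 263.0], 0.71)]
offcut_dark [([269.0, 164.0], 0.7)]
pocket_tape [([312.0, 201.0], 0.69)]
pocket_sanding [([295.0, 177.0], 0.61)]
pocket_drilled [([335.0, 188.0], 0.84)]
pocket_slotted [([320.0, 170.0], 0.79), ([242.0, 161.0], 0.7)]
1.1
```

```bash
python3 - <<'E'
import cv2
a=cv2.imread("pics/top0.png")[90:330,80:460]
cv2.imwrite("pics/top0c.png",cv2.resize(a,None,fx=2.1,fy=2.1,interpolation=cv2.INTER_CUBIC))
E
```

```text
(no output)
```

View pics/top0c.png

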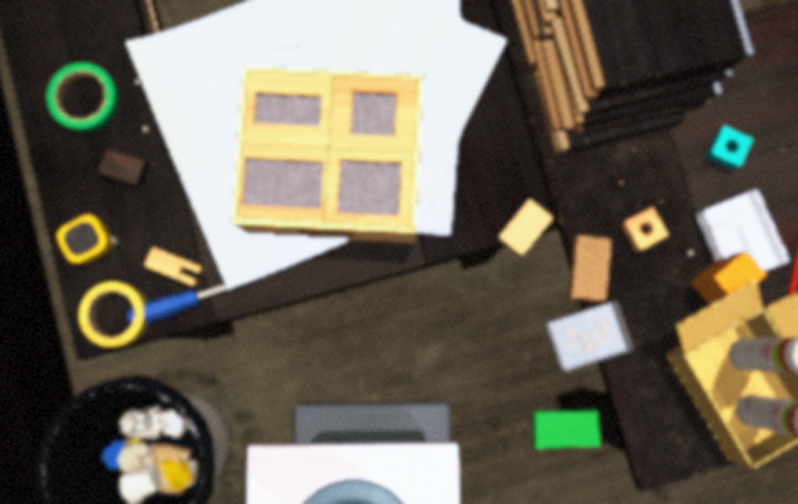

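View pics/scene0.png

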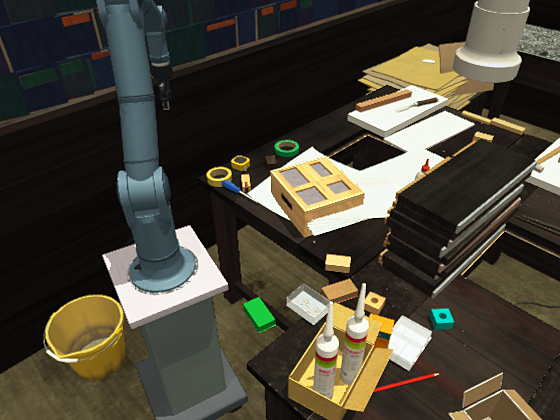

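Candidates in top-image pixels:
- **Drilled block:** light wood (388,199) is the one I want; turquoise (428,160) is not.
- **Sanding block:** cork (362,217) is the one; green (349,293) is not.
- **Stop:** the forked piece at (162,216). The plain offcuts are at (331,198) and (138,170).
- **Tape measure:** (120,204). The yellow roll at (133,239) is not.
- **Pockets:** slotted at upper left (217,141), drilled at upper right (258,144), sanding at lower left (215,178), tape at lower right (256,179).

```bash
cat > h.py <<'E'
from bench import *
import cv2,numpy as np
def ray(p,uv,z):
    K=np.array(p["K"]);T=np.array(p["camera_from_world"]);R,t=T[:3,:3],T[:3,3]
    c=-R.T@t; d=R.T@np.linalg.inv(K)@np.array([uv[0],uv[1],1.]); return (c+d*(z-c[2])/d[2])[:2]
def proj(p,X):
    c=np.array(p["camera_from_world"])@np.r_[X,1]; q=np.array(p["K"])@c[:3]; return q[:2]/q[2]
def rect(img,p,uv,z,r,lum=True,inv=False,thr=None):
    """segment blob round pixel uv, project to plane z; centre, (w,l), yaw of long axis"""
    u,v=map(int,uv); x0,y0=max(u-r,0),max(v-r,0)
    g=cv2.GaussianBlur(img,(3,3),0)[y0:v+r,x0:u+r].max(2)
    if inv: g=255-g
    t,m=cv2.threshold(g,thr or 0,255,cv2.THRESH_BINARY+(0 if thr else cv2.THRESH_OTSU))
    n,l,s,c=cv2.connectedComponentsWithStats(m)
    k=min(range(1,n),key=lambda i:np.hypot(*(c[i]-[u-x0,v-y0]))+(1e3 if s[i,4]<30 else 0))
    cs,_=cv2.findContours((l==k).astype('u1'),cv2.RETR_EXTERNAL,cv2.CHAIN_APPROX_NONE)
    P=np.array([ray(p,q[0]+[x0,y0],z) for q in max(cs,key=cv2.contourArea)])
    (cc,(a,b),_)=R=cv2.minAreaRect((P*1000).astype('f4')); B=cv2.boxPoints(R)
    e=max(B[1]-B[0],B[2]-B[1],key=lambda e:np.hypot(*e))
    return np.array(cc)/1000,sorted((a,b)),(np.arctan2(e[1],e[0]))%np.pi
E
python3 - <<'E'
from h import *
im=cv2.imread("pics/top0.png");p=camera_params("top")
for n,uv,z,r in [("tape",(120,204),.032,19),("cork",(362,217),.026,19),("drill",(388,199),.028,14),("stop",(162,216),.028,19),("offl",(331,198),.028,18),("offd",(138,170),.028,16)]:
    c,s,a=rect(im,p,uv,z,r); print(n,np.round(c,3),np.round(s),round(np.degrees(a),1),"raw",np.round(ray(p,uv,z),3))
for n,uv in [("slot",(217,141)),("drill",(258,144)),("sand",(215,178)),("tape",(256,179))]:
    c,s,a=rect(im,p,uv,.104,28,inv=True); print(n,np.round(c,3),np.round(s),round(np.degrees(a),1),"raw",np.round(ray(p,uv,.104),3))
for n,uv in [("ring",(133,239)),("scrtip",(186,227)),("clearbox",(362,250)),("orange",(427,222))]: print(n,np.round(ray(p,uv,.01),3))
w=camera_params("wrist");T=np.linalg.inv(w["camera_from_world"]);print(np.round(w["K"][0],1),np.round(T,3).tolist(),read_eef_pos(),read_tcp_rot())
E
```

```text
tape [0.463 0.405] [68. 75.] 120.3 raw [0.46  0.403]
cork [ 0.413 -0.365] [54. 96.] 172.4 raw [ 0.413 -0.367]
drill [ 0.472 -0.45 ] [53. 55.] 116.0 raw [ 0.471 -0.452]
stop [0.421 0.271] [35. 84.] 67.1 raw [0.421 0.27 ]
offl [ 0.475 -0.266] [50. 80.] 140.2 raw [ 0.475 -0.269]
offd [0.575 0.352] [40. 61.] 73.3 raw [0.571 0.351]
slot [0.641 0.087] [45. 95.] 86.9 raw [0.642 0.086]
drill [ 0.634 -0.038] [62. 63.] 176.5 raw [ 0.632 -0.039]
sand [0.532 0.093] [ 67. 111.] 86.5 raw [0.527 0.091]
tape [ 0.525 -0.031] [74. 83.] 87.0 raw [ 0.523 -0.033]
ring [0.35  0.366]
scrtip [0.387 0.197]
clearbox [ 0.309 -0.368]
orange [ 0.397 -0.581]
[350.1   0.  272.9] [[0.4, 0.879, 0.261, 0.194], [0.917, -0.383, -0.115, 0.625], [-0.001, 0.285, -0.958, 0.374], [0.0, 0.0, 0.0, 1.0]] [0.25953457 0.59590196 0.25024565] [ 2.03928126e-01  9.78985861e-01 -5.15758076e-05 -1.69706972e-05]
```

```bash
cat >> h.py <<'E'
def q(phi): return [np.cos(phi/2),np.sin(phi/2),0,0]
def best(pos,phi):
    """orientation (phi or phi+pi) whose IK is farthest from joint-7 limits / nearest the present"""
    o=[]
    for k in (-1,0,1):
        f=phi+k*np.pi; j=inverse_kinematics(pos,q(f))
        if j is not None: o.append((abs(j[6])+0.3*np.abs(np.array(j)-read_qpos()).max(),f,j))
    return min(o,key=lambda t:t[0])
def snap(fn):
    p=camera_params("wrist"); im=read_camera("wrist")[:,:,::-1].copy(); cv2.imwrite(f"pics/{fn}.png",im); return p,im
def hover(xy,phi,z=.22):
    _,f,j=best([*xy,z],phi); move_ptp([*xy,z],q(f)); return f
E
python3 - <<'E'
from h import *
f=hover((.463,.405),np.radians(120)); p,im=snap("w_tape"); print(f,read_time_s(),proj(p,[.463,.405,.032]),np.round(read_qpos(),2))
print(look_for("wrist","tape_measure"),tip_of("wrist","tape_measure"))
E
```

```text
2.0943951023931953 2.2333 [272.91655671 193.05110123] [-1.    0.35  0.25  1.72 -0.1   1.08 -0.18]
[{'at': [275.3, 188.1], 'confidence': 0.59}] []
```

View pics/w_tape.png

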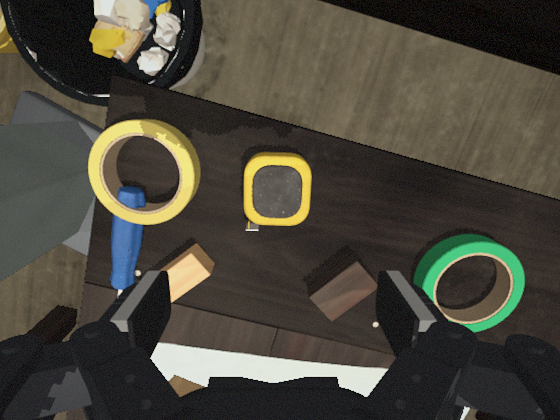

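Tape measure at (277,189), body aligned with the image, hook at (252,227). The yellow roll is clear of it on the left at (145,170).

```bash
cat >> h.py <<'E'
POCK={"slot":(.641,.087),"drill":(.634,-.038),"sand":(.532,.093),"tape":(.525,-.031)}; TY=np.radians(86.8)
def pick(xy,f,z,effort=40,opening=.085):
    move_gripper(opening); movel([*xy,z+.04],q(f),.25); movel([*xy,z],q(f),.1)
    move_gripper(0.0,effort); g=read_finger_gap(); movel([*xy,.26],q(f),.25)
    print("gap",g,read_finger_gap(),"force",read_grasp_force(),read_ft_force().round(1),"t",read_time_s())
def place(xy,f,z,gap):
    movel([*xy,.104+z+.03],q(f),.25); movel([*xy,.104+z+.001],q(f),.06)
    print("down F",read_ft_force().round(1)); move_gripper(gap+.012); movel([*xy,.27],q(f),.25); print("t",read_time_s())
E
python3 - <<'E'
from h import *
f=np.radians(120); p=camera_params("wrist"); c=ray(p,(277,189),.03); print(c)
pick(c,f,.025)
t=np.array(POCK["tape"]); f2=hover(t,TY,.26); print(f2,read_qpos().round(2)); p,im=snap("w_tray")
for n,xy in POCK.items():
    w,l={"slot":(46,96),"drill":(64,64),"sand":(69,113),"tape":(78,89)}[n]
    ex=np.array([np.sin(TY),-np.cos(TY)]);ey=np.array([np.cos(TY),np.sin(TY)])
    B=[proj(p,[*(np.array(xy)+a*w/2000*ex+b*l/2000*ey),.112]) for a,b in [(1,1),(1,-1),(-1,-1),(-1,1)]]
    cv2.polylines(im,[np.array(B).astype(int)],True,(0,0,255),1)
cv2.imwrite("pics/w_tray_o.png",im); print(read_time_s())
E
```

```text
[0.46457694 0.4097481 ]
gap 0.06023564977572934 0.060780943556438184 force 43.84423339739442 [ 0.7  0.3 -2.2] t 5.3083
1.514945790731078 [-0.63  0.15  0.67  1.91 -0.11  1.11  0.03]
6.9917
```

View pics/w_tray_o.png

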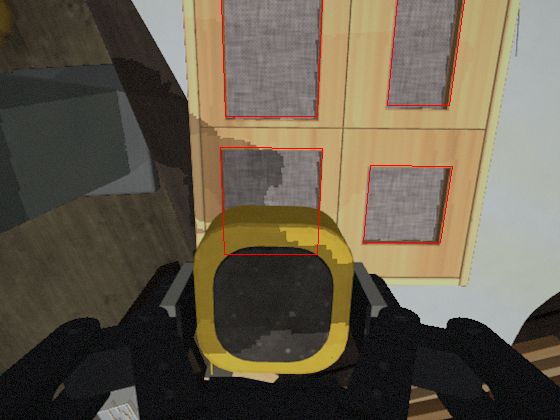

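Overlay: all four pocket outlines sit on the pockets within about 2 px, and the tape is held square. I'll place it, then go to the cork block.

```bash
python3 - <<'E'
from h import *
f=1.514945790731078; t=np.array(POCK["tape"])+.004*np.array([np.cos(f),np.sin(f)])
place(t,f,.025,.0608)
c=(.413,-.365); a=hover(c,np.radians(172.4)); p,im=snap("w_cork"); print(a,proj(p,[*c,.026]),read_qpos().round(2),read_time_s())
for n in ("sanding_block","drilled_block"): print(look_for("wrist",n))
E
```

```text
down F [-3.   0.8  3.9]
t 9.175
-0.13264502315156879 [274.38601314 190.3608903 ] [-0.26  0.4   1.11  1.9  -0.41  1.09 -0.69] 10.575
[{'at': [276.8, 180.2], 'confidence': 0.81}, {'at': [269.8, 375.3], 'confidence': 0.77}]
[{'at': [370.1, 107.3], 'confidence': 0.72}]
```

View pics/w_cork.png

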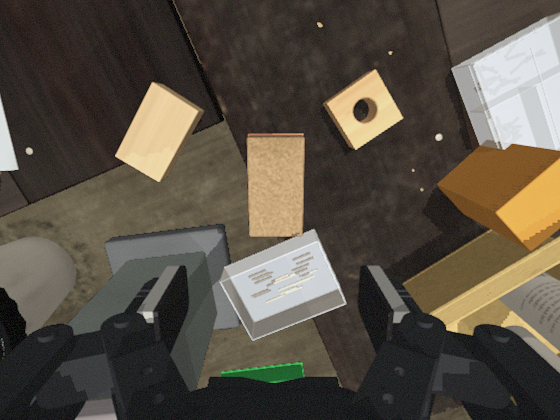

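Cork block at (276,186), square to the gripper, with a clear box just below it at (285,285), outside the finger swing. Light drilled block at (364,110), offcut at (160,130).

```bash
python3 - <<'E'
from h import *
f=-0.13264502315156879; p=camera_params("wrist"); c=ray(p,(276,185.5),.026)
D=[ray(p,u,.028) for u in [(375,70),(403,116),(356,150),(323,103)]]; d=np.mean(D,0)
e=[np.degrees(np.arctan2(*(D[(i+1)%4]-D[i])[::-1]))%90 for i in range(4)]
print(c,"drill",d,np.round(e,1),[np.hypot(*(D[(i+1)%4]-D[i])).round(3) for i in range(4)])
pick(c,f,.026)
t=np.array(POCK["sand"]); f2=hover(t,TY,.26); print(f2,read_qpos().round(2),read_finger_gap())
p,im=snap("w_sand")
E
```

```text
[ 0.41769061 -0.36718874] drill [ 0.47426497 -0.45151556] [29.  29.6 30.4 24.5] [np.float64(0.046), np.float64(0.049), np.float64(0.051), np.float64(0.05)]
gap 0.05199479487942886 0.052200655100347944 force 43.142133951187134 [-0.7  0.5 -0.8] t 13.7583
1.514945790731078 [-1.25  0.33  1.2   1.89 -0.33  1.15  0.01] 0.05226675356226152
```

View pics/w_sand.png

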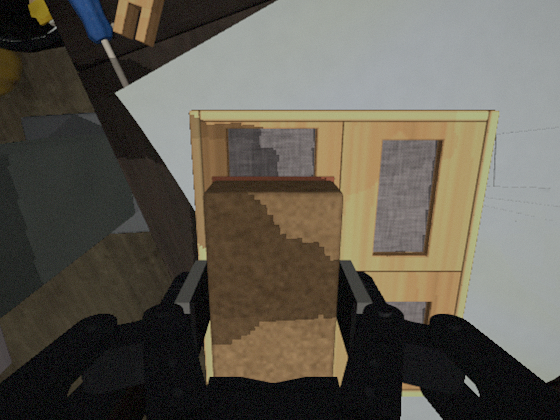

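```bash
python3 - <<'E'
from h import *
f=1.514945790731078; p=camera_params("wrist"); u=np.array([np.cos(f),np.sin(f)]); e=read_eef_pos()
off=(ray(p,(274,191),.26)-e[:2])@u-.0485; off2=(ray(p,(274,178),.234)-e[:2])@u-.0485; print("block centre ahead of TCP",off,off2)
o=float(np.clip((off+off2)/2,-.005,.005))
place(np.array(POCK["sand"])-o*u,f,.026,.0523)
c=(.4735,-.451); a=hover(c,np.radians(28.5)); 
for k in (0,):
    print(a,read_qpos().round(2)); p,im=snap("w_drill"); print(proj(p,[*c,.028]),read_time_s())
E
```

```text
block centre ahead of TCP -0.005713193974255737 -0.006070928565980606
down F [-1.4 -0.   1.9]
t 17.7083
0.49741883681838395 [-0.16  0.88  1.37  1.65 -0.88  1.36  0.28]
[272.33128127 191.55785809] 19.7583
```

View pics/w_drill.png

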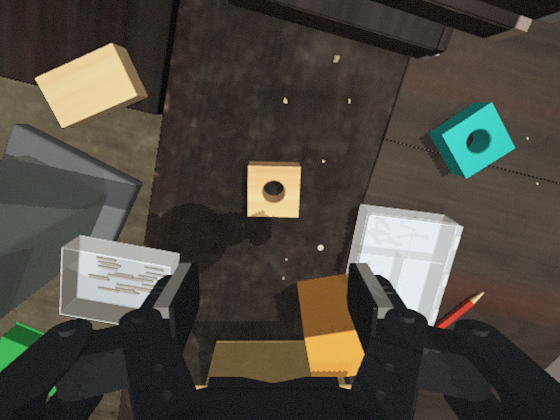

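```bash
python3 - <<'E'
from h import *
p=camera_params("wrist"); print(proj(p,[.59,-.33,0]),proj(p,[.59,-.33,.22]))
for uv in [(230,5),(273,15),(440,50)]: print(ray(p,uv,0),ray(p,uv,.1))
print("cam",np.linalg.inv(p["camera_from_world"])[:3,3],"blk",ray(p,(273.5,191.5),.028))
for z in (.05,.08): print("orange",ray(p,(300,280),z))
for f in (28.5,118.5,-61.5,208.5):
    for z in (.05,.22):
        j=inverse_kinematics([.4735,-.451,z],q(np.radians(f))); print(f,z,None if j is None else np.round(j,2))
E
```

```text
[214.70413964   5.42456875] [  85.69702053 -220.90805412]
[ 0.59670334 -0.3415726 ] [ 0.58009414 -0.36299566]
[ 0.60786409 -0.37826005] [ 0.58801293 -0.3890262 ]
[ 0.65539475 -0.52408113] [ 0.62173696 -0.4924894 ]
cam [ 0.53952457 -0.41532356  0.34425964] blk [ 0.47414186 -0.45187881]
orange [ 0.41634468 -0.51158997]
orange [ 0.42890297 -0.50177554]
28.5 0.05 [-0.08  1.03  1.17  1.75 -1.05  1.13  0.36]
28.5 0.22 [-0.16  0.88  1.37  1.66 -0.88  1.36  0.28]
118.5 0.05 [ 0.06  0.83  0.9   1.74 -0.78  0.96  1.77]
118.5 0.22 [-0.05  0.65  1.08  1.65 -0.61  1.21  1.66]
-61.5 0.05 [-0.15  1.26  1.39  1.75 -1.29  1.34 -1.1 ]
-61.5 0.22 [-0.17  1.07  1.55  1.66 -1.07  1.51 -1.18]
208.5 0.05 [-0.16  1.38  1.48  1.75 -1.39  1.45 -2.64]
208.5 0.22 [-0.16  0.88  1.37  1.66 -0.88  1.36  0.28]
```

Drilled block at (273.5,191.5), light wood with hole, square to the gripper; stack edge about 75 mm beyond the camera. Pick and place, then look at the stop.

```bash
python3 - <<'E'
from h import *
f=0.49741883681838395; c=(.474,-.4515)
pick(c,f,.026); g=read_finger_gap()
if g>.04:
    f2=hover(POCK["drill"],TY,.26); print(f2,read_finger_gap()); snap("w_drill_held")
    place(np.array(POCK["drill"]),f2,.026,g)
    c=(.421,.271); a=hover(c,np.radians(67.1)); print(a,read_qpos().round(2)); p,im=snap("w_stop"); print(proj(p,[*c,.028]),read_time_s())
E
```

```text
gap 0.046657439706145755 0.04711011701432595 force 43.39591193944216 [ 0.2 -0.3 -0.7] t 22.9333
1.514945790731078 0.046759397973067815
down F [-0.5 -0.3  0.6]
t 26.775
1.171115928088195 [-1.82  0.43  1.41  2.02 -0.48  1.1  -0.59]
[270.62531926 187.79367725] 28.2333
```

View pics/w_stop.png

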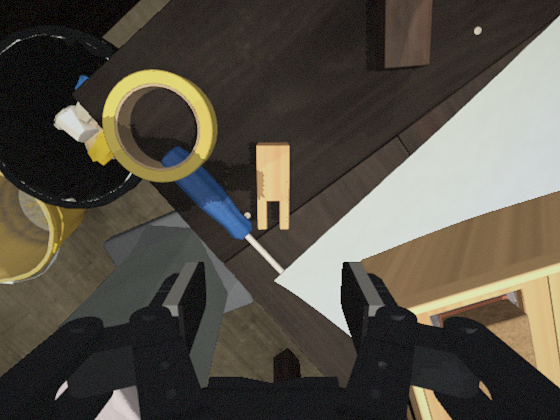

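Stop at (273,187), prongs toward (273,228), solid end at row 144. The screwdriver handle is to its left, edge about col 222 at row 184, so I'll use a 45 mm opening and grip on the solid part.

```bash
python3 - <<'E'
from h import *
f=1.171115928088195; p=camera_params("wrist"); c=ray(p,(273,187.5),.028)
u=np.array([np.cos(f),np.sin(f)]); print(c)
pick(c+.015*u,f,.027,opening=.046); g=read_finger_gap()
if g>.025:
    f2=hover(POCK["slot"],TY,.26); print(f2); p,im=snap("w_stop_held")
    u=np.array([np.cos(f2),np.sin(f2)]); print([proj(p,[*(read_eef_pos()[:2]+s*u),.261]) for s in (.025,-.055)])
E
```

```text
[0.42351645 0.27020244]
gap 0.028992395265791625 0.029171429355103414 force 40.24527311325073 [-0.  -0.2 -0.9] t 31.2
1.514945790731078
[array([270.58822935, 236.5054106 ]), array([270.78223088, 408.21202605])]
```

View pics/w_stop_held.png

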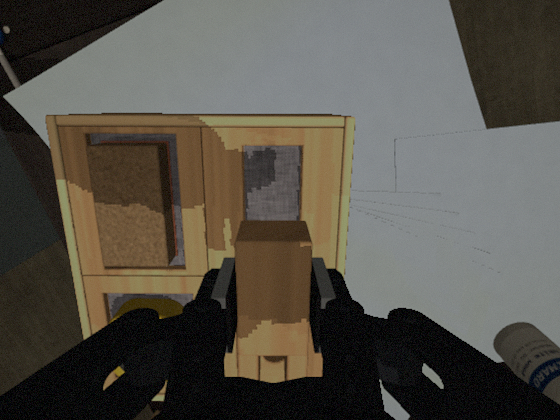

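Stop is held square with its end at row 238 (predicted 236), and the cork block lies in its pocket at (133,205). Place it, then check.

```bash
python3 - <<'E'
from h import *
f=1.514945790731078; u=np.array([np.cos(f),np.sin(f)])
place(np.array(POCK["slot"])+.015*u,f,.027,.0292)
hover((.52,-.10),TY,.40)
p,im=snap("w_end"); print(read_time_s())
t=read_camera("top")[90:330,80:460,::-1]; cv2.imwrite("pics/top_end.png",cv2.resize(t,None,fx=1.5,fy=1.5))
E
```

```text
down F [-1.5  0.2  3.6]
t 34.525
35.625
```

View pics/w_end.png

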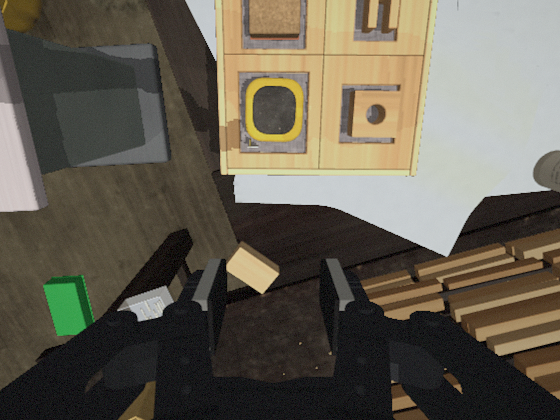

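Tape sits in its pocket (275,108). The drilled block (375,115) looks close to the right edge of its pocket, so I'll look straight down on it and the stop.

```bash
python3 - <<'E'
from h import *
hover((.62,-.06),TY,.34)
p,im=snap("w_end2"); print(read_time_s())
cv2.imwrite("pics/w_end2c.png",cv2.resize(im[:300,80:480],None,fx=1.9,fy=1.9))
E
```

```text
36.3667
```

View pics/w_end2c.png

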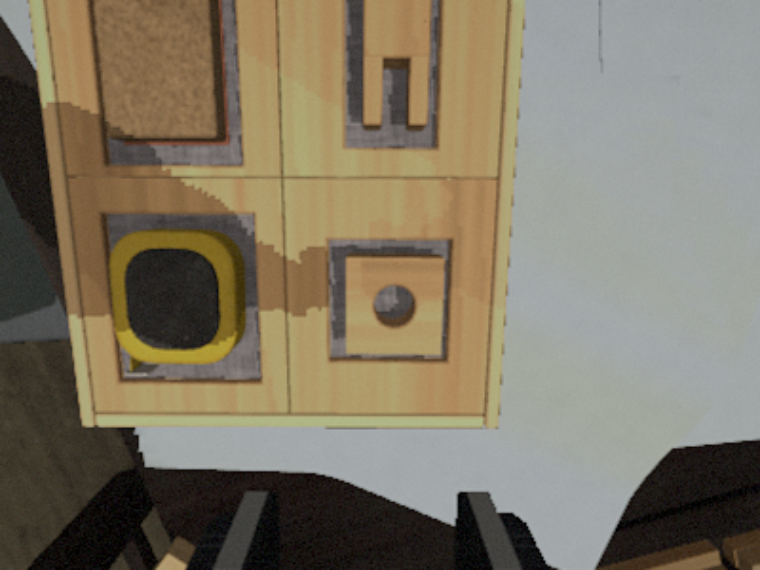

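```bash
python3 - <<'E'
from h import *
hover((.62,.0),TY,.34)
p,im=snap("w_end3"); cv2.imwrite("pics/w_end3c.png",cv2.resize(im[:300,80:480],None,fx=1.9,fy=1.9))
E
```

```text
(no output)
```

View pics/w_end3c.png

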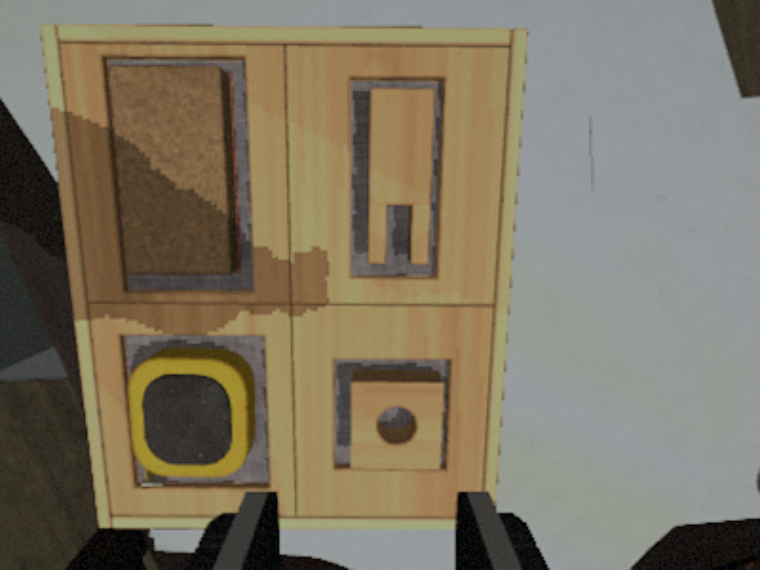

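All four pieces lie flat inside their pockets, with grey floor visible around them, and the light offcut has not moved. Handing in.

```bash
python3 -c "
from bench import *
print(sign_off(),read_time_s())"
```

```text
the job is handed in; nothing more can be done
the job is handed in; nothing more can be done
```

The tape measure, cork sanding block, drilled block and slotted stop each lie flat in their own pocket, the two offcuts were left alone, and the job was handed in at about 37 s of the 109 s allowed.

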